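# Open the ratchet tray guide at the canteen checkout

### The arm

A 6-joint arm with a two-finger parallel gripper is mounted at the origin on the work surface. World frame = base frame: x ahead of the robot, y to its left, z up, the work surface at z = 0. Lengths are in m, angles in rad, forces in N, time in s.
With the tool pointing down it reaches from about 0.35 to 0.775 m from the base axis. Payload 7.3 kg.
Tool frame: the origin (TCP) lies at the centre of the arm's flange, where the gripper is bolted on; the fingertips stand 178 mm ahead of it and the grasp point (between the pads) lies 159 mm ahead of it; z points along the fingers, y is the line along which they close (so a half turn about z gives the same grasp; the last joint's range is limited). The gripper opens to 92 mm and grips with 3 to 60 N. Pads are 19 mm wide; open, the fingers measure 130 mm over their backs; the gripper's body (75 mm by 190 mm) begins 47 mm behind the grasp point.
Start: joints at [1.066, 0.342, 1.524, -0, 1.275, -0.146], TCP at [0.184, 0.492, 0.405] pointing down, gripper open.
Joint ranges: [-2.53, 2.53], [-0.77, 2.02], [0.04, 2.7], [-1, 4.14], [0.28, 2.66], [-3.11, 3.11]. Speed limits (rad/s): [2.57, 2.57, 3.14, 3.14, 3.14, 3.14].

### API

Orientations are given as [roll, pitch, yaw] about the fixed x, y, z axes, in that order (R = Rz(yaw) Ry(pitch) Rx(roll)).
In Python, from cell import telemetry, vision, ticket gives the robot as it stands.
- The arm moves only by the shell command python3 -m crank 'ROWS' [FORCE]. ROWS is JSON, a list of rows, each a list of 5 numbers: the gripper command: -1 is shut, 1 is fully open, values between are in proportion, then the shift along the tool's x, y, z in mm, then the turn about the tool's z in rad. In form: [[fingers, dx, dy, dz, roll], ...]. A call has 1 to 12 rows; each row is the pose to reach, as a shift and turn from the pose commanded when the call began, along the tool's axes at that moment; what a row does not reach only later rows make up. A row lasts 1/12 s, in which the tool goes at most 41.7 mm and 7.16 degrees, less where a joint would pass 70% of its speed; a pose out of reach is approached as far as the arm can. A call with a gripper value outside its range is refused whole. The fingers move at their own pace and stop on an object; FORCE is the grip in N (left out, the last holds). Time passes only in rows, so rows that repeat a pose let the fingers close. It gives the time, the measured TCP pose, the force, the opening and the grip force at its end, in the units of the state.
- telemetry.observe(): the state, without advancing time (a new reading comes with each control period).
- vision.read_camera(name): name is "scene" or "top"; returns (picture, depth): 400x640x3 uint8, red, green, blue; 400x640 float32, m along the optical axis (not along the pixel's ray), 0 where there is no reading.
- vision.get_calibration(name): a dict with "camera_matrix" (3x3 intrinsics, pixels), "dist" ([k1, k2, p1, p2, k3] as OpenCV has them; the pictures are not rectified), "rvec" (rotation vector, rad) and "tvec" (3), from world to camera coordinates, as OpenCV has them. Camera axes: x right, y down, z forward; pixel columns grow to the right and rows downward; lengths in m; the calibration is good to about 2 mm. A picture is of the moment at which its call begins. get_calibration takes no time and is no camera call.
- ticket.hand_in(): hands the job in; it is judged then, once.
The state is a dict: "time": time; "qpos": joint angles; "qvel": joint speeds; "joint_efforts": joint torques, N m; "tool_pos": TCP position; "tool_rot": TCP orientation; "contact_force": force on the tool from outside, world axes, zero at the start; "torque": the same for the moment, N m; "opening": finger opening in m; "grip_force": force on a finger pad.
Only numpy, scipy, OpenCV 4.12 (cv2) and the standard library are available. Lean on these libraries where they do the work, as an engineer would, in place of code of your own. Each camera call takes 0.05 s, during which the arm holds its last target. There are 200 camera calls.

### The job

The small loaded tray on the checkout counter is boxed in by the sliding jaw of the ratchet tray guide. With the fingertips press the flat release pad on top of the jaw down, and while it is held down push the jaw back along its bar, away from the tray, until it meets the stop block at the end of the bar; then take the hand off so that the pad springs back up. Grip and lift nothing, and leave the tray, its bowl and cup, and the sauce bottle where they stand.

Things in the scene. Friction and masses are not known exactly. Their poses are not given: they have to be found in the camera images.
- guide: Ratchet tray guide fixed to the counter: steel bar 455 mm long, 24 wide, top 40 mm high, saw teeth of 12 mm pitch on one side. Origin: on the counter under the bar's centre line. x axis along the bar, level, from the aluminium fence (x -198 mm, 52 high) to the dark stop block (near face x +236, 62 high): the jaw is pushed back along +x. y axis: to the tray side. Position and heading vary.
- release_top (a point): Centre of the top of the release pad, a flat dark grey pad 45 mm along the bar by 50 across, on the white jaw; 70 mm above the counter when up. Goes straight down 8 mm to a stop, spring 3.4 to 6.4 N. Pressed 6 mm or more it frees the jaw; let go, it springs up and the jaw can go back one tooth (12 mm) at most. If the pawl rests on a tooth it stands up to 5 mm low untouched.
- block_top (a point): Centre of the top of the jaw's upright white block, 27 mm along the bar by 58 across, top 100 mm above the counter (30 above the raised pad), 39.5 mm from the pad's centre towards guide +x. Its upright face, 26 mm from the pad's centre, is what fingers pressing the pad can push against. Moves with the jaw.
- blade_tip (a point): Top outer corner of the jaw's aluminium blade, 8 mm thick, 52 mm high, which bars the tray and moves with the jaw. It reaches 160 mm from the bar's centre line on the tray side (guide +y); its tray-side face is 31 mm from the pad's centre towards guide -x.
- jaw (a joint): Position of the jaw along the bar in m: 0 is the position nearest the fence, it grows as the jaw is pushed back (guide +x), 0.150 is fully back against the stop block. Starts between 0 and 0.07 or up to one tooth more. Sliding friction about 3.5 N.
- release (a joint): How far the release pad is pressed, in m: 0 up, 0.008 fully down.
- tray: Loose light aqua plastic tray, 240 by 170 mm, 20 mm high, on the counter between the fence and the jaw's blade. Origin: centre of its underside. To be left alone.
- bowl: Aqua bowl, 104 mm across, 55 mm high, standing on the tray. Origin: centre of its underside. To be left alone.
- cup: White cup, 68 mm across, 70 mm high, standing on the tray. Origin: centre of its underside. To be left alone.
- sauce: Brown sauce bottle, 52 mm across, 130 mm high, standing on the counter on the tray side of the guide, beyond the reach of the blade. Origin: centre of its underside. To be left alone.

How it is judged:
On the way, in this order (a step that is already met when the one before it is completed fails the run):
1. the release pad is pressed down by the fingers, with the jaw not yet back at the stop block (value of joint release above 0.0055 m and contact force between the fingers and release above 0.5 N and value of joint jaw below 0.12 m), for 0.1 s.
2. the jaw is pushed fully back along the bar (value of joint jaw above 0.145 m), for 0.1 s.
At the end, for the whole second after the job is handed in: The jaw is within 5 mm of fully back (joint over 0.145 m), at rest; the release pad is up again (less than 4.5 mm down); tray, bowl, cup and bottle are upright and within 15 mm of where they started (value of joint jaw above 0.145 m and value of joint release below 0.0045 m and velocity of joint jaw between -0.01 and 0.01 m/s and distance of each of tray, bowl, cup, sauce from where it was at the start of the episode below 0.015 m and angle between each of bowl, cup, sauce's own z axis and vertical below 0.2 rad); the robot touches nothing.
It fails at once if the tray, bowl, cup or sauce bottle is shifted or lifted by more than 20 mm (distance of any of tray, bowl, cup, sauce from where it was at the start of the episode above 0.02 m).
It fails at once if a bystander is knocked over (angle between any of bowl, cup, sauce's own z axis and vertical above 0.5 rad).
It fails at once if the jaw's pad or upright block is taken between the fingers instead of being pressed and pushed with the tips ((z of the grasp point in the frame of release_top below 0.003 m and horizontal distance between the grasp point and release_top below 0.025 m) or (z of the grasp point in the frame of block_top below -0.006 m and horizontal distance between the grasp point and block_top below 0.014 m)).
It also fails if it takes over 40 s, if anything falls off the work surface, if the arm or the gripper's body presses on something with over 40 N, if the wrist force passes 120 N, or if a joint passes its speed limit or range.

## Working session

There is one attempt and no reset: what is moved stays moved. The work goes in short steps, Python scripts to look and compute and a shell command to move; the robot and the scene stay as the last step left them, time stands still between calls to the robot, and variables do not carry over. Pictures are saved under pics/ and viewed, at most 10 in all, crops included, and the job is handed in when it is done.

```bash
mkdir -p pics; cat > h.py <<'E'
import numpy as np,cv2
from cell import telemetry,vision,ticket
def grab(n,f=None):
    p,d=vision.read_camera(n)
    if f: cv2.imwrite(f,p[:,:,::-1])
    return p,d
def cloud(n,d):
    c=vision.get_calibration(n);K=np.array(c["camera_matrix"]);D=np.array(c["dist"])
    v,u=np.mgrid[:400,:640]
    xy=cv2.undistortPoints(np.stack([u,v],-1).reshape(-1,1,2).astype(np.float64),K,D).reshape(400,640,2)
    P=np.dstack([xy*d[...,None],d])
    R=cv2.Rodrigues(np.array(c["rvec"],float))[0];t=np.array(c["tvec"],float).ravel()
    W=(P-t)@R
    W[d<=0]=np.nan
    return W
E
python3 - <<'E'
from h import *
for n in("top","scene"):
    p,d=grab(n,f"pics/{n}0.png");np.savez(f"{n}0.npz",p=p,W=cloud(n,d))
print(telemetry.observe())
E
```

```text
{'time': 0.1, 'qpos': array([ 1.06596391e+00,  3.42633005e-01,  1.52491103e+00,  1.08417930e-07,
        1.27538442e+00, -1.45988788e-01]), 'qvel': array([-1.03185006e-03, -2.47251876e-03, -3.19807937e-03,  1.83412101e-03,
        9.37404457e-05,  3.01909482e-04]), 'joint_efforts': array([ 1.52243825e-03, -4.32003629e+01, -2.44693726e+01,  7.17912172e-02,
        5.24656812e-02, -7.76056390e-05]), 'tool_pos': array([0.18429139, 0.49146445, 0.40412835]), 'tool_rot': array([-3.14027107e+00, -1.94423137e-04,  2.78274887e+00]), 'contact_force': array([ 0.23833569, -0.01683257,  0.46425031]), 'torque': array([ 0.00464854, -0.05600247,  0.03001711]), 'grip_force': 0.0, 'opening': 0.09190476298421499}
```

View pics/top0.png

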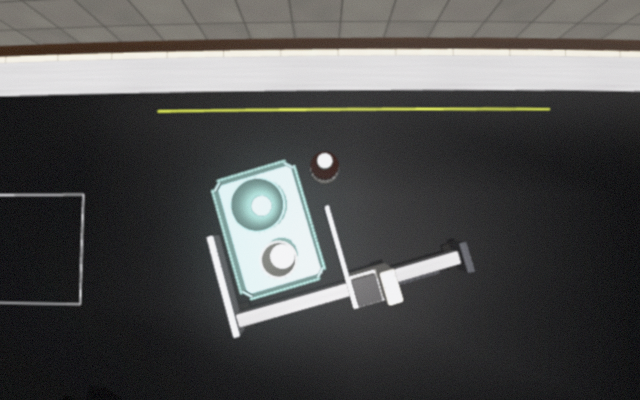

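View pics/scene0.png

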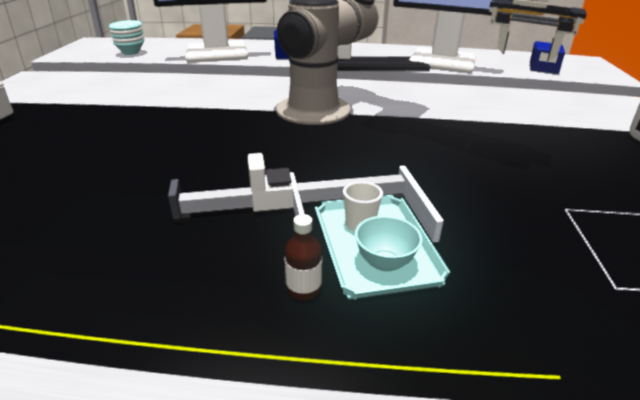

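The top view shows the pad at about (367,290), the block at (392,286), the bar running from (240,318) to (460,259) and the stop at (466,257). The bottle is at (324,165), the blade tip at (327,207). The scene view agrees.

```bash
python3 - <<'E'
from h import *
z=np.load("top0.npz");W=z["W"];p=z["p"].astype(int)
roi=np.zeros((400,640),bool);roi[140:345,200:480]=1
Z=W[...,2]
for u,v in[(367,290),(392,286),(290,306),(430,267),(240,318),(466,257),(328,210),(324,162),(282,256),(600,330)]:print((u,v),W[v,u].round(4))
v,u=np.mgrid[:400,:640]
bar=roi&(abs(Z-.040)<.006)&(p.min(2)>150)&(v>250)&(((u>245)&(u<340))|((u>405)&(u<455)))
B=W[bar][:,:2];c=B.mean(0);d=np.linalg.svd(B-c)[2][0] if len(B)<3000 else None
if d[1]>0:d=-d
n=np.array([-d[1],d[0]])  # left of d
print("bar",len(B),c,d,"yaw",np.arctan2(d[1],d[0]),"wid",np.ptp((B-c)@n))
blk=roi&(abs(Z-.1)<.008)&(p.min(2)>150)&(u>370)&(u<410)&(v>255)
pad=roi&(Z>.055)&(Z<.08)&(p.max(2)<130)&(u>345)&(u<390)&(v>265)&(v<312)
for nm,m in(("block",blk),("pad",pad)):
    Q=W[m];s=(Q[:,:2]-c)@d;t=(Q[:,:2]-c)@n
    print(nm,m.sum(),Q.mean(0).round(4),"s",np.percentile(s,[2,98]).round(4),"t",np.percentile(t,[2,98]).round(4),"z",np.median(Q[:,2]))
for nm,m in(("stop",roi&(abs(Z-.062)<.008)&(u>450)),("fence",roi&(abs(Z-.052)<.006)&(u<242))):
    Q=W[m];s=(Q[:,:2]-c)@d;print(nm,m.sum(),Q.mean(0).round(4),np.percentile(s,[2,98]).round(4))
# projection check: guide model
E
```

```text
(367, 290) [ 0.4909 -0.0148  0.0657]
(392, 286) [ 0.5036 -0.0532  0.0988]
(290, 306) [0.4569 0.1248 0.0391]
(430, 267) [ 0.5276 -0.1358  0.0386]
(240, 318) [0.4355 0.217  0.0423]
(466, 257) [ 0.5479 -0.1946  0.0618]
(328, 210) [0.6341 0.0537 0.0519]
(324, 162) [0.7105 0.061  0.1303]
(282, 256) [0.5464 0.1427 0.0112]
(600, 330) [ 3.952e-01 -4.846e-01  3.000e-04]
bar 1962 [0.48416227 0.03312795] [ 0.27159152 -0.96241262] yaw -1.2957500055538402 wid 0.09506916034005997
block 544 [ 0.5027 -0.0511  0.0996] s [0.0733 0.0993] t [-0.0326  0.0222] z 0.0996615971896546
pad 700 [ 0.4935 -0.0157  0.0663] s [0.0272 0.0873] t [-0.0293  0.0238] z 0.06604862534996561
stop 282 [ 0.5484 -0.1941  0.0611] [0.23   0.2438]
fence 881 [0.5197 0.2427 0.0518] [-0.208  -0.1303]
```

Heights match: pad 66 mm (about 4 mm low, pawl on a tooth), block 99.7, bar 39, stop 62. The bar fit is contaminated (width 95 mm instead of 24), so I'll refit it robustly and compute the shifts.

```bash
cat >> h.py <<'E'
def togo(target,yaw):
    from scipy.spatial.transform import Rotation as R
    s=telemetry.observe();r=R.from_euler("xyz",s["tool_rot"])
    dl=r.inv().apply(np.array(target)-s["tool_pos"])*1000
    dy=(yaw-s["tool_rot"][2]+np.pi)%(2*np.pi)-np.pi
    print("t",round(s["time"],2),"pos",s["tool_pos"].round(4),"rot",s["tool_rot"].round(3),"F",s["contact_force"].round(1),"shift mm",dl.round(1),"roll",round(-dy,3))
E
python3 - <<'E'
from h import *
z=np.load("top0.npz");W=z["W"];p=z["p"].astype(int);Z=W[...,2]
v,u=np.mgrid[:400,:640]
near=abs((v-318)+(u-240)*59/220)<14
m=near&(abs(Z-.040)<.004)&(p.min(2)>150)&(((u>250)&(u<340))|((u>408)&(u<452)))
B=W[m][:,:2].astype(np.float32)
for i in range(4):
    vx,vy,x,y=cv2.fitLine(B,cv2.DIST_HUBER,0,.001,.001).ravel();d=np.array([vx,vy]);d*=-np.sign(vy);c=np.array([x,y]);n=np.array([-d[1],d[0]])
    t=(B-c)@n;B=B[abs(t-np.median(t))<.016]
print(len(B),c,d,np.arctan2(d[1],d[0]),"wid",np.percentile((B-c)@n,[1,99]))
blk=(abs(Z-.1)<.004)&(p.min(2)>150)&(u>370)&(u<410)&(v>255)
pad=(abs(Z-.066)<.004)&(p.max(2)<130)&(u>345)&(u<390)&(v>265)&(v<312)
stop=(abs(Z-.062)<.004)&(u>450)&(u<480)&(v>230)&(v<280)
for nm,mm in(("blk",blk),("pad",pad),("stop",stop)):
    Q=W[mm];s=(Q[:,:2]-c)@d;t=(Q[:,:2]-c)@n;print(nm,mm.sum(),np.percentile(s,[2,50,98]).round(4),"t",np.percentile(t,[2,50,98]).round(4),Q[:,2].mean().round(4))
    if nm=="blk":bs=(np.percentile(s,2)+np.percentile(s,98))/2
    if nm=="pad":ps=(np.percentile(s,2)+np.percentile(s,98))/2
ps=(ps+bs-.0395)/2
pc=c+ps*d;tp=pc+.012*d
print("pad centre",pc,"target",tp,"yaw",np.arctan2(d[1],d[0])+np.pi)
togo([*tp,.178+.125],np.arctan2(d[1],d[0])+np.pi)
E
```

```text
1803 [0.48367402 0.03393706] [ 0.272236  -0.9622305] -1.2950803 wid [-0.01192184  0.01169409]
blk 535 [0.0745 0.0871 0.0998] t [-0.0325 -0.0046  0.0224] 0.0997
pad 658 [0.028  0.0481 0.0738] t [-0.0291 -0.0052  0.019 ] 0.066
stop 256 [0.2311 0.2374 0.2447] t [-0.0271 -0.0005  0.0266] 0.0617
pad centre [ 0.4970891  -0.01347914] target [ 0.50035593 -0.02502591] yaw 1.8465124
t 0.1 pos [0.1843 0.4915 0.4041] rot [-3.14  -0.     2.783] F [ 0.2 -0.   0.5] shift mm [-477.3 -372.5  101.5] roll 0.936
```

```bash
python3 -m crank '[[-1,-40,-31,0,0.08],[-1,-79,-62,0,0.16],[-1,-118,-93,0,0.24],[-1,-158,-125,0,0.32],[-1,-197,-156,0,0.4],[-1,-237,-187,0,0.48],[-1,-276,-218,0,0.56],[-1,-316,-250,0,0.64],[-1,-355,-281,0,0.72],[-1,-395,-312,0,0.8],[-1,-434,-343,0,0.88],[-1,-474,-375,0,0.936]]'
python3 -c "
from h import *
togo([.4965,-.0261,.178+.12],1.8465)"
```

```text
time: 1.1
tool_pos: [0.4432, 0.0614, 0.4046]
tool_rot: [-3.141, -0.0, 1.842]
contact_force: [1.2, 0.2, -0.9]
opening: 0.0163
grip_force: 0.0
t 1.1 pos [0.4432 0.0614 0.4046] rot [-3.141 -0.     1.842] F [ 1.2  0.2 -0.9] shift mm [-98.6  27.9 106.6] roll -0.004
```

```bash
python3 -m crank '[[-1,-35,10,0,0],[-1,-70,20,0,0],[-1,-98,28,0,0],[-1,-98,28,0,0],[-1,-98,28,0,0],[-1,-98,28,0,0]]'
python3 - <<'E'
from h import *
togo([.4965,-.0261,.178+.12],1.8465)
p,d=grab("scene");cv2.imwrite("pics/s1.png",cv2.resize(p[100:300,120:460,::-1],None,fx=2,fy=2))
E
```

```text
time: 1.6
tool_pos: [0.4959, -0.0228, 0.4042]
tool_rot: [-3.14, -0.001, 1.846]
contact_force: [0.4, 0.6, 0.2]
opening: 0.0005
grip_force: 0.0
t 1.6 pos [ 0.4959 -0.0228  0.4042] rot [-3.140e+00 -1.000e-03  1.846e+00] F [0.4 0.6 0.2] shift mm [ -3.4  -0.2 106.2] roll -0.0
```

```bash
python3 -m crank '[[-1,-2,0,30,0],[-1,-3,0,60,0],[-1,-3,0,90,0],[-1,-3,0,115,0],[-1,-3,0,130,0],[-1,-3,0,140,0],[-1,-3,0,146,0],[-1,-3,0,150,0],[-1,-3,0,150,0],[-1,-3,0,150,0],[-1,-3,0,150,0]]'
python3 - <<'E'
from h import *
togo([.4965,-.0261,.178+.060],1.8465)
p,d=grab("scene");cv2.imwrite("pics/s2.png",cv2.resize(p[100:300,120:460,::-1],None,fx=2,fy=2))
E
```

```text
time: 2.57
tool_pos: [0.4974, -0.026, 0.2556]
tool_rot: [3.14, 0.001, 1.847]
contact_force: [0.2, -0.2, -0.1]
opening: 0.0004
grip_force: 0.0
t 2.57 pos [ 0.4974 -0.026   0.2556] rot [3.140e+00 1.000e-03 1.847e+00] F [ 0.2 -0.2 -0.1] shift mm [ 0.2 -0.9 17.6] roll 0.0
```

View pics/s2.png

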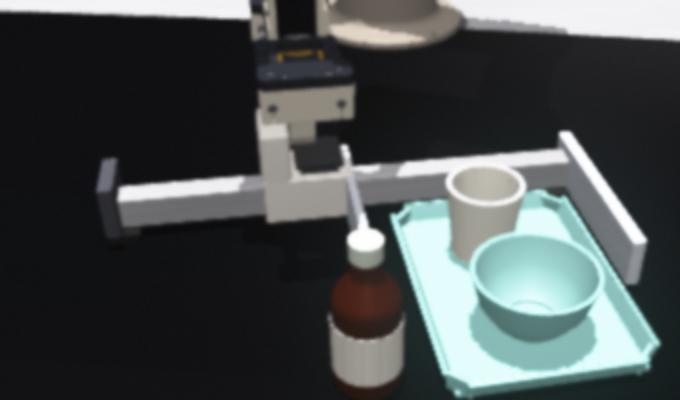

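The closed fingers (crop about (302,135)) stand just above the pad, beside the block and clear of everything else. Next I press gently.

```bash
python3 -m crank '[[-1,0,0,4,0],[-1,0,0,8,0],[-1,0,0,11,0],[-1,0,0,13,0],[-1,0,0,14,0],[-1,0,0,15,0],[-1,0,0,15,0],[-1,0,0,15,0]]'
python3 -c "
from h import *
togo([.4965,-.0261,.178+.060],1.8465)"
```

```text
time: 3.28
tool_pos: [0.4972, -0.0261, 0.2401]
tool_rot: [3.141, 0.0, 1.847]
contact_force: [-2.7, -0.7, 6.8]
opening: 0.0006
grip_force: 3.5
t 3.28 pos [ 0.4972 -0.0261  0.2401] rot [3.141 0.    1.847] F [-2.7 -0.7  6.8] shift mm [ 0.2 -0.6  2.1] roll 0.0
```

```bash
python3 -m crank '[[-1,0,0,1,0],[-1,0,0,1.5,0],[-1,0,0,1.5,0],[-1,0,0,1.5,0]]'
```

```text
time: 3.62
tool_pos: [0.4972, -0.0261, 0.2399]
tool_rot: [3.14, 0.001, 1.847]
contact_force: [-5.3, -0.2, 18.2]
opening: 0.0005
grip_force: 9.4
```

The pad has bottomed out: force rose from 7 to 18 N with no further travel. Now push along tool -x.

```bash
python3 -m crank '[[-1,-2,0,0,0],[-1,-5,0,0,0],[-1,-10,0,0,0],[-1,-16,0,0,0],[-1,-22,0,0,0],[-1,-28,0,0,0],[-1,-34,0,0,0],[-1,-38,0,0,0],[-1,-40,0,0,0],[-1,-40,0,0,0],[-1,-40,0,0,0]]'
python3 - <<'E'
from h import *
d=np.array([.2722,-.9622]);s=telemetry.observe();e=s["tool_pos"]-[.4972,-.0261,.2399];print("moved",e[:2]@d,"z",e[2],"Fpush",s["contact_force"][:2]@d,s["contact_force"])
p,dd=grab("top");cv2.imwrite("pics/t3.png",cv2.resize(p[130:350,200:500,::-1],None,fx=2,fy=2))
E
```

```text
time: 4.53
tool_pos: [0.5081, -0.0648, 0.2399]
tool_rot: [3.14, 0.001, 1.847]
contact_force: [-5.4, -0.6, 18.1]
opening: 0.0004
grip_force: 9.0
moved 0.04019800988471072 z 9.45735481447385e-06 Fpush -0.8792178494168001 [-5.38930606 -0.61084105 18.07452897]
```

View pics/t3.png

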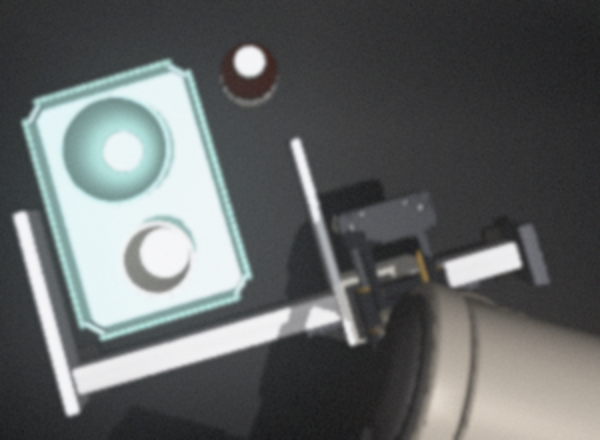

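The blade tip has moved to crop (297,142), about 22 px (roughly 36 mm) with the jaw. The tray, bowl, cup and bottle are unmoved. Keep pushing.

```bash
python3 -m crank '[[-1,-4,0,0,0],[-1,-12,0,0,0],[-1,-21,0,0,0],[-1,-30,0,0,0],[-1,-39,0,0,0],[-1,-48,0,0,0],[-1,-57,0,0,0],[-1,-66,0,0,0],[-1,-74,0,0,0],[-1,-80,0,0,0],[-1,-84,0,0,0],[-1,-86,0,0,0]]'
python3 -m crank '[[-1,-2,0,0,0],[-1,-4,0,0,0],[-1,-6,0,0,0],[-1,-8,0,0,0],[-1,-8,0,0,0],[-1,-8,0,0,0]]'
python3 - <<'E'
from h import *
d=np.array([.2722,-.9622]);s=telemetry.observe();e=s["tool_pos"]-[.4972,-.0261,.2399];print("moved",e[:2]@d,"z",e[2],"Fpush",s["contact_force"][:2]@d,s["contact_force"])
E
```

```text
time: 5.58
tool_pos: [0.5315, -0.1477, 0.2399]
tool_rot: [3.141, 0.001, 1.846]
contact_force: [-5.0, 2.9, 17.4]
opening: 0.0006
grip_force: 8.6
time: 6.08
tool_pos: [0.5331, -0.1526, 0.2397]
tool_rot: [-3.141, -0.005, 1.847]
contact_force: [-5.8, 14.3, 21.2]
opening: 0.0004
grip_force: 12.7
moved 0.1314932333372136 z -0.00019323169903054382 Fpush -15.31788215030033 [-5.8485576  14.26512655 21.2151466 ]
```

Stopped at 131.5 mm with the push force rising to 15 N, as predicted for the stop block (about 130 mm plus the gap). I lift straight up so the jaw isn't dragged back.

```bash
python3 -m crank '[[-1,-1,0,0,0],[-1,-1,0,0,0],[-1,-1,0,-3,0],[-1,-1,0,-7,0],[-1,-1,0,-12,0],[-1,-1,0,-18,0],[-1,2,0,-30,0],[-1,3,0,-55,0],[-1,3,0,-85,0],[-1,3,0,-120,0],[-1,3,0,-150,0],[-1,3,0,-150,0]]'
python3 -m crank '[[-1,30,40,0,0],[-1,60,80,0,0],[-1,80,115,0,0],[-1,100,150,0,0],[-1,120,150,0,0],[-1,140,150,0,0],[-1,140,150,0,0]]'
python3 - <<'E'
from h import *
p,d=grab("top");W=cloud("top",d);Z=W[...,2];pi=p.astype(int)
cv2.imwrite("pics/t4.png",cv2.resize(p[130:350,200:500,::-1],None,fx=2,fy=2))
v,u=np.mgrid[:400,:640]
c=np.array([.48367,.03394]);dd=np.array([.2722,-.9622])
for nm,m in(("blk",(abs(Z-.1)<.004)&(pi.min(2)>130)&(u>420)&(u<480)&(v>220)&(v<300)),("pad",(Z>.058)&(Z<.074)&(pi.max(2)<130)&(u>400)&(u<450)&(v>240)&(v<300))):
    Q=W[m];print(nm,m.sum(),np.percentile((Q[:,:2]-c)@dd,[2,50,98]).round(4) if m.any() else "",np.nanmedian(Q[:,2]))
print(telemetry.observe()["contact_force"],telemetry.observe()["tool_pos"])
E
```

```text
time: 7.08
tool_pos: [0.5337, -0.1524, 0.3943]
tool_rot: [3.133, 0.007, 1.847]
contact_force: [1.5, -0.9, 0.8]
opening: 0.0007
grip_force: 0.0
time: 7.67
tool_pos: [0.6388, 0.0276, 0.3866]
tool_rot: [-3.14, -0.002, 1.851]
contact_force: [0.4, -1.2, -0.7]
opening: 0.0002
grip_force: 0.0
blk 98 [0.2024 0.2051 0.2122] 0.09950856980023925
pad 687 [0.1551 0.1752 0.2018] 0.06963263915051869
[ 0.56273293 -1.01258452  0.12932132] [0.63887757 0.02554752 0.38697272]
```

View pics/t4.png

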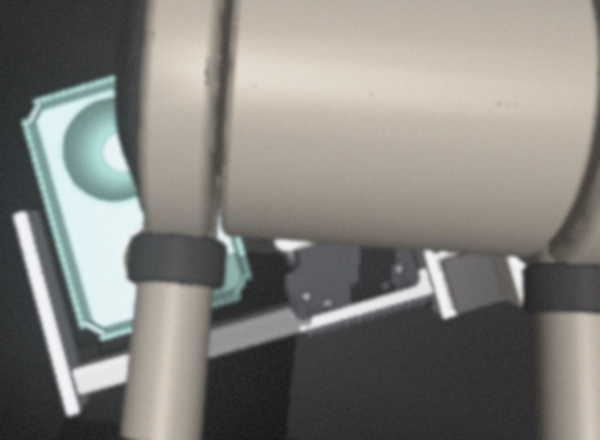

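The pad reads 69.6 mm, so it is up. The block moved about 128 mm, but the arm hides its rear and the stop. I'll move the arm aside to check the gap.

```bash
python3 -m crank '[[-1,37,-14,0,0],[-1,75,-28,0,0],[-1,113,-42,0,0],[-1,150,-57,0,0],[-1,188,-71,0,0],[-1,226,-85,0,0],[-1,264,-100,0,0],[-1,300,-114,0,0],[-1,338,-128,0,0],[-1,375,-143,0,0],[-1,375,-143,0,0],[-1,375,-143,0,0]]'
python3 - <<'E'
from h import *
p,d=grab("top");W=cloud("top",d);Z=W[...,2];pi=p.astype(int)
v,u=np.mgrid[:400,:640]
c=np.array([.48367,.03394]);dd=np.array([.2722,-.9622])
for nm,m in(("blk",(abs(Z-.1)<.004)&(pi.min(2)>130)&(u>420)&(u<490)&(v>220)&(v<300)),("pad",(Z>.058)&(Z<.074)&(pi.max(2)<130)&(u>400)&(u<450)&(v>240)&(v<300)),("stop",(abs(Z-.062)<.004)&(u>450)&(u<480)&(v>230)&(v<280)&(pi.max(2)<130))):
    Q=W[m];print(nm,m.sum(),np.percentile((Q[:,:2]-c)@dd,[2,50,98]).round(4),np.nanmedian(Q[:,2]))
z=np.load("top0.npz")["p"].astype(int)
s,_=grab("scene")
a=cv2.resize(p[130:340,200:500],None,fx=2.6,fy=1.4*1.3) if 0 else cv2.resize(p[150:350,300:500],(400,400))
b=cv2.resize(s[140:240,140:340],(400,200))
cv2.imwrite("pics/f5.png",np.vstack([a,b])[:,:,::-1])
E
```

```text
time: 8.72
tool_pos: [0.3985, 0.3458, 0.3881]
tool_rot: [3.141, 0.0, 1.85]
contact_force: [-0.1, -0.2, -0.4]
opening: 0.0007
grip_force: 0.0
blk 525 [0.2029 0.2147 0.228 ] 0.09964568338569502
pad 739 [0.1553 0.1771 0.2025] 0.0697167718576756
stop 75 [0.2019 0.2382 0.2451] 0.061665396423375436
```

View pics/f5.png

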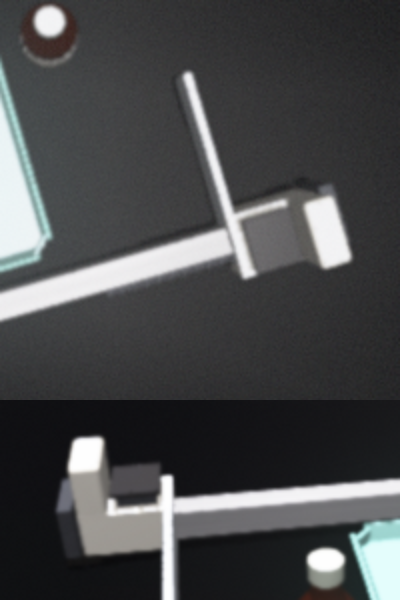

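In the pictures the block sits flush against the dark stop (top crop about (330,230), scene crop about (75,510)). Its rear face is within about 2 mm of the measured stop face, the pad is up at 69.7 mm and the hand is clear.

```bash
python3 -c "
from cell import ticket
print(ticket.hand_in())"
```

```text
the job is handed in; nothing more can be done
None
```

The job is handed in (no verdict returned): the jaw is back against the stop block to within about 2 mm by camera, the release pad is up at 69.7 mm, and in the pictures the tray, bowl, cup and bottle stand where they were.

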